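Clamp the grinding jar in the shaker mill

TASK

Secure the closed grinding jar in the shaker mill, ready for a run; nothing is picked up. Push the jar back along its guide rails until it is fully home against the V-block, then swing the clamp strap over the jar's lid with the outside of a finger until it meets its stop, and only then press the cam lever fully down so that the pad clamps the lid. Leave the spare open jar, the vial, the pot and the potato where they are.

Things in the scene. Friction and masses are not known exactly. Their poses are not given: they have to be found in the camera images.
- mill: Bench shaker mill, fixed; white housing (x -136..+75, y -70..+130 mm in its frame), sloping control panel at its front (-x), grey deck on rubber mounts, deck top 82 mm above the worktop. Origin on the worktop under the jar's home; x to the mill's rear, y to its left (pivot post's side), yaw within 0.3 rad.
- nest (a point): Centre of the jar's home on the deck's top; home = jar's origin here. A channel along the mill's x, open to the front, leads to it: two steel guide rails (inner faces at y = +-27 mm, 12 mm high, x -77 to -5 mm, front ends flared), ending in a V-block 24 mm high that stops and centres the jar.
- jar: Closed steel grinding jar, loose, upright, 50 mm diameter, 60 mm high with its dark knurled lid (54 mm diameter, top 14 mm); 0.25 to 0.5 kg; its polished wall and foot slide easily (friction about 0.3). Origin: centre of its underside. Starts on the deck between the rails, 20 to 40 mm short of home (towards the mill's -x); push home along the mill's +x, 20 to 35 mm above the deck.
- strap (a joint): Swing angle (rad) of the steel clamp strap on its upright post; at angle a it points from the pivot along (-sin a, -cos a) in the mill's frame. 0 = over the jar, on its stop; grows as it opens towards the mill's front; 2.4 = wide-open stop. Starts at 1.6 to 2.2. About 1 N moves it; it stays where it is left.
- strap_pivot (a point): On the strap's pivot axis, 85 mm to the left (+y) of the nest, at mid-thickness of the strap, 167 mm above the worktop. Below it a 24 mm post with a stop flange (84 mm diameter, 147 to 153 mm above the worktop) with two stop pins up to 171 mm, 35 mm from the axis. The nut on the strap here reaches 185 mm.
- strap_nose (a point): Mid-thickness of the strap at its nose, 85 mm from the pivot, above the pad. The strap is a straight bar 24 mm wide (29 mm at the round nose), underside 158 mm and top 176 mm above the worktop. Its pad hangs to 145 mm, about 3 mm clear of the jar's lid (142 mm), while the lever is up; with the lever down it would strike the lid's side.
- strap_tab (a point): Mid-thickness of the finger tab, 125 mm from the pivot on the strap's middle line: a straight tongue that runs on from the strap's nose, 16 mm wide, 160 to 174 mm above the worktop, rounded end 138 mm from the pivot. The place to push the strap round: clear of the lever, and of the jar once over it.
- cam_lever (a joint): Angle (rad) of the cam lever hinged in a fork on the strap's nose. 0 to 0.05 at the start = raised, leaning 38 degrees up from the strap and back towards the pivot; grows as it goes down; 0.60 = fully down on its stop, lying along the strap. The spiral cam holds by friction wherever it is left. About 5 N at its end moves it, 8 N near the end of its travel.
- lever_end (a point): Centre line of the lever's black grip, 60 mm from the pin, 3 mm short of its tip (grip 15 mm wide, 11 mm thick, 34 mm long). Raised: 37 mm above the pin and 47 mm nearer to the pivot than the pin; fully down: about 4 mm above the pin and 60 mm nearer to the pivot.
- lever_pin (a point): Pin of the cam lever, 180 mm above the worktop over the strap's nose; the lever swings in the upright plane through the strap's middle line.
- clamp_pad: The rubber-faced round pad (24 mm diameter) under the strap's nose, origin at the centre of its underside; driven down 6 mm by the cam lever, on springs: it presses the lid with about 15 N when the lever is fully down over a jar.
- open_jar: Spare steel jar without a lid, 50 mm diameter, 46 mm high, loose on the worktop to the left of the mill. Bystander. Origin at the centre of its underside.
- vial_1: Amber glass vial with cap, 21 mm diameter, 53 mm high, loose on the worktop to the right of the mill. Bystander. Origin at its underside.
- pot_1: Clear specimen pot with white cap, 32 mm diameter, 58 mm high, loose on the worktop to the right of the mill. Bystander. Origin at its underside.
- potato_1: Peeled potato, 62 x 93 x 48 mm, loose on the worktop far to the left. Bystander. Origin at its underside.
Things that resemble listed ones, but are neither listed nor needed, are in the scene too. What is shaped like the jar but purple or turquoise is not meant.

How it is judged:
On the way, in this order (a step that is already met when the one before it is completed fails the run):
1. the jar is pushed fully home in the nest (horizontal distance between jar and nest below 0.003 m), for 0.2 s.
2. the strap is swung over the jar to its stop, the cam lever still up (value of joint strap below 0.06 rad and value of joint cam_lever below 0.2 rad and horizontal distance between jar and nest below 0.004 m), for 0.2 s.
At the end, for the whole second after the job is handed in: The jar stands upright on the deck within 3 mm of its home, the strap is over it within 0.06 rad of its stop, the cam lever is down (more than 0.54 of 0.60 rad), and the pad presses the lid with more than 8 N (horizontal distance between jar and nest below 0.003 m and z of jar in the frame of mill below 0.085 m and angle between jar's own z axis and vertical below 0.05 rad and value of joint strap below 0.06 rad and value of joint cam_lever above 0.54 rad and contact force between clamp_pad and jar above 8 N and linear speed of jar below 0.01 m/s); the robot touches nothing.
It fails at once if the jar is lifted off the deck (z of jar in the frame of mill above 0.092 m).
It fails at once if the jar is tipped (angle between jar's own z axis and vertical above 0.3 rad).
It fails at once if a bystander is moved (distance of any of open_jar, vial_1, pot_1, potato_1 from where it was at the start of the episode above 0.02 m).
It also fails if it takes over 58 s, if anything falls off the work surface, if the arm or the gripper's body presses on something with over 40 N, if the wrist force passes 120 N, or if a joint passes its speed limit or range.

ROBOT

A 6-joint arm with a two-finger parallel gripper is mounted at the origin on a cart in front of the work surface, level with it; the furniture and walls round the work are solid. World frame = base frame: x ahead of the robot, y to its left, z up, the work surface at z = 0. Lengths are in m, angles in rad, forces in N, time in s.
With the tool pointing down it reaches from about 0.375 to 0.925 m from the base axis. Payload 5.7 kg.
Tool frame: the origin (TCP) lies between the finger pads; the fingertips stand 25 mm ahead of it and the grasp point (between the pads) lies 6 mm ahead of it (env.finger_overhang is the distance from the TCP to the fingertips, in m); z points along the fingers, y is the line along which they close (so a half turn about z gives the same grasp; the last joint's range is limited). The gripper opens to 85 mm and grips with 20 to 120 N. Pads are 22 mm wide; open, the fingers measure 114 mm over their backs; the gripper's body (76 mm by 85 mm) begins 54 mm behind the grasp point. The pads swing forward as they close: fully open they stand 13 mm farther back than shut.
Start: joints at [1.184, 0.359, 1.51, -0, 1.272, -0.115], TCP at [0.161, 0.578, 0.256] pointing down, gripper open.
Joint ranges: [-2.97, 2.97], [-1.01, 2.36], [0.21, 2.38], [-0.96, 4.11], [0.2, 2.71], [-2.98, 2.98]. Speed limits (rad/s): [2.39, 2.39, 3.14, 3.14, 3.14, 3.14].

INTERFACE

Orientations are given as a rotation vector (axis times angle).
In Python, from plant import telemetry, imaging, env gives the robot as it stands. The module is installed in compiled form; this text tells all that it offers.
- The arm moves only by the tool move_arm, never from a script. Its argument "commands" is a list of rows, each a list of 3 entries, a list of its own where there are three numbers: the shift along the tool's x, y, z in m, then the turn, a rotation vector about the tool's x, y, z in degrees, then the closure, from -1 (fully open) to 1 (shut). In form: [[[tx, ty, tz], [wx, wy, wz], jaw], ...]. A call has 1 to 8 rows; each row is the pose to reach, as a shift and turn from the pose commanded when the call began, along the tool's axes at that moment; what a row does not reach only later rows make up. A row lasts 1/12 s, in which the tool goes at most 41.7 mm and 7.16 degrees, less where a joint would pass 70% of its speed; a pose out of reach is approached as far as the arm can. A call with a gripper value outside its range is refused whole. The fingers move at their own pace and stop on an object; "grip_force" is the grip in N (left out, the last holds). Time passes only in rows, so rows that repeat a pose let the fingers close. It gives the time, the measured TCP pose, the force, the opening and the grip force at its end, in the units of the state.
- telemetry.read_state(): the state, without advancing time (a new reading comes with each control period).
- imaging.snapshot(name): name is "side" or "top"; returns a dict with "pixels" (420x560x3 uint8, red, green, blue), "fx", "fy", "cx", "cy" (pixels), "R" (3x3) and "t" (3): a world point X has camera coordinates R X + t. Camera axes: x right, y down, z forward; pixel columns grow to the right and rows downward; lengths in m; the calibration is good to about 2 mm. A picture is of the moment at which its call begins. There is no depth.
- env.job_done(): hands the job in; it is judged then, once.
The state is a dict: "time_s": time; "qpos": joint angles; "joint_velocities": joint speeds; "joint_torque": joint torques, N m; "position": TCP position; "eef_rot": TCP orientation; "contact_force": force on the tool from outside, world axes, zero at the start; "ft_torque": the same for the moment, N m; "opening": finger opening in m; "gripper_force": force on a finger pad.
Only numpy, scipy, OpenCV 4.12 (cv2) and the standard library are available. Lean on these libraries where they do the work, as an engineer would, in place of code of your own. Each camera call takes 0.05 s, during which the arm holds its last target. There are 200 camera calls.

## Working session

There is one attempt and no reset: what is moved stays moved. The work goes in short steps, Python scripts to look and compute and a tool call to move; the robot and the scene stay as the last step left them, time stands still between calls to the robot, and variables do not carry over. Pictures are saved under pics/ and viewed, at most 10 in all, crops included, and the job is handed in when it is done.

Besides the shell and the picture viewer there is one more tool, called after ">>>" as name(argument=value, ...), one argument or row to a line, values as JSON. move_arm: Moves the arm, as the interface text tells. Its arguments: {"type":"object","properties":{"commands":{"type":"array","items":{"type":"array"}},"grip_force":{"type":"number"}},"required":["commands"]}

```bash
mkdir -p pics; cat > h.py <<'E'
import numpy as np,cv2
from plant import telemetry,imaging,env
def snap(n,f):
    s=imaging.snapshot(n); cv2.imwrite('pics/'+f+'.png',s['pixels'][:,:,::-1]); np.savez('pics/'+f+'.npz',**s); return s
def proj(s,X):
    c=np.atleast_2d(X)@np.array(s['R']).T+np.array(s['t']); return np.c_[s['fx']*c[:,0]/c[:,2]+s['cx'],s['fy']*c[:,1]/c[:,2]+s['cy']]
def onz(s,u,v,z):
    R=np.array(s['R']);t=np.array(s['t']);o=-R.T@t;d=R.T@np.array([(u-s['cx'])/s['fx'],(v-s['cy'])/s['fy'],1]);return o+d*(z-o[2])/d[2]
E
python3 - <<'E'
from h import *
for n in('side','top'):
    s=snap(n,n+'0');print(n,s['fx'],s['cx'],s['cy'],np.round(-np.array(s['R']).T@np.array(s['t']),3),np.round(s['R'],2).tolist())
print(telemetry.read_state())
E
```

```text
side 394.1448519424959 274.6459047660926 213.657371392834 [ 0.286 -0.631  0.718] [[0.92, -0.38, -0.02], [-0.22, -0.48, -0.85], [0.31, 0.79, -0.52]]
top 430.4407189005349 276.911441795744 211.36743441069396 [0.538 0.214 1.494] [[-0.02, -1.0, -0.02], [-1.0, 0.02, -0.05], [0.06, 0.02, -1.0]]
{'time_s': 0.1, 'qpos': array([ 1.18390340e+00,  3.59442124e-01,  1.51138333e+00, -9.93982866e-06,
        1.27252669e+00, -1.15115206e-01]), 'joint_velocities': array([ 0.00026725, -0.0012947 , -0.00320705,  0.00123545,  0.00073332,
       -0.00074263]), 'joint_torque': array([-7.31434884e-04, -5.28653705e+01, -2.79352874e+01, -2.74017211e-04,
        4.98480164e-03,  2.74826374e-05]), 'position': array([0.16085293, 0.57739972, 0.25550968]), 'eef_rot': array([-4.25532124e-01, -3.11220690e+00,  2.68052644e-03]), 'contact_force': array([ 0.22228463, -0.73188693, -0.46833675]), 'ft_torque': array([ 0.00374255, -0.00853267, -0.02935836]), 'gripper_force': 0.0, 'opening': 0.08549188395368887}
```

View pics/side0.png

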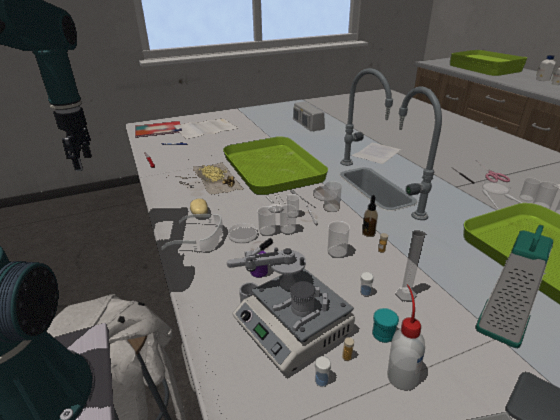

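View pics/top0.png

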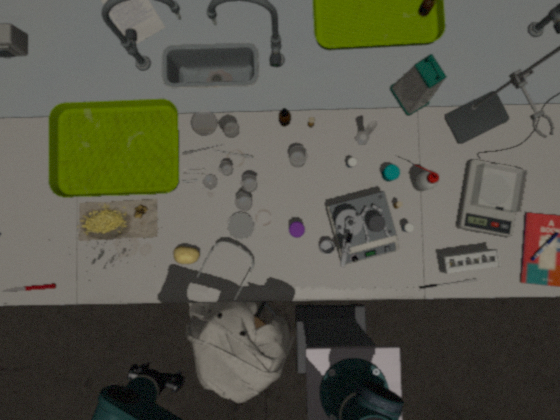

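The mill is at about (362,225) in the top view and (295,310) in the side view. The dark-lidded jar on its deck is at about (377,220) top and (303,298) side. The purple jar (297,228 top) and turquoise jar (391,172 top) are decoys, and the open jar is at (326,244) top. I'll enlarge to confirm.

```bash
python3 - <<'E'
import cv2,numpy as np
a=cv2.imread('pics/top0.png')[180:270,310:410];b=cv2.imread('pics/side0.png')[230:375,225:365]
a=cv2.convertScaleAbs(a,alpha=1.6)
A=cv2.resize(a,(400,360),interpolation=cv2.INTER_CUBIC);B=cv2.resize(b,None,fx=400/140,fy=400/140,interpolation=cv2.INTER_CUBIC)
o=np.zeros((420,800,3),np.uint8);o[:360,:400]=A;o[:B.shape[0],400:]=B[:420]
cv2.imwrite('pics/c0.png',o)
E
```

```text
(no output)
```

View pics/c0.png

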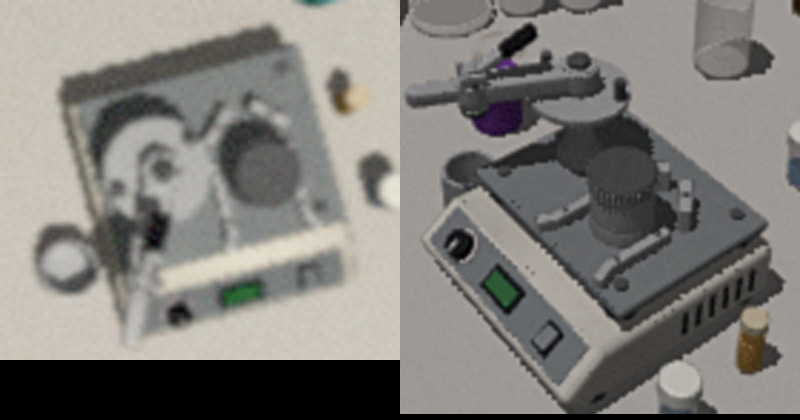

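```bash
cat > fit.py <<'E'
from h import *
from scipy.optimize import least_squares
T=dict(np.load('pics/top0.npz'));S=dict(np.load('pics/side0.npz'))
def W(p,m):
    c,s=np.cos(p[2]),np.sin(p[2]);m=np.atleast_2d(m);return np.c_[p[0]+c*m[:,0]-s*m[:,1],p[1]+s*m[:,0]+c*m[:,1],m[:,2]]
E
python3 - <<'E'
from fit import *
def tri(a,b):
    # triangulate
    P=lambda s:np.array([[s['fx'],0,s['cx']],[0,s['fy'],s['cy']],[0,0,1]])@np.c_[s['R'],s['t']]
    X=cv2.triangulatePoints(P(T),P(S),np.array(a,float).reshape(2,1),np.array(b,float).reshape(2,1));return (X[:3]/X[3]).ravel()
for n,a,b,z in[('nut',(350,221.75),(287.3,251),.185),('lid',(376.75,223),(303,287.75),.142),('tab',(343,265),(228.6,263.2),.167)]:
    print(n,tri(a,b).round(4),onz(T,*a,z).round(4),onz(S,*b,z).round(4))
t=lambda x,y:(x/4+310,y/4+180)
for q in[(72,100),(298,48)]:print(onz(T,*t(*q),.082).round(4))
E
```

```text
nut [0.5738 0.0227 0.1781] [0.5739 0.0236 0.185 ] [0.5697 0.0144 0.185 ]
lid [ 0.5699 -0.0658  0.1427] [ 0.5695 -0.0658  0.142 ] [ 0.5708 -0.0652  0.142 ]
tab [0.4422 0.0465 0.1682] [0.4427 0.0462 0.167 ] [0.4419 0.0482 0.167 ]
[0.6332 0.0789 0.082 ]
[ 0.6718 -0.1068  0.082 ]
```

```bash
cat > ov.py <<'E'
from fit import *
def draw(p,d,a,f,T=T,S=S,al=.9):
    out=[]
    for s,(x0,y0,x1,y1),g in((T,(312,182,404,272),1.6),(S,(225,232,360,375),1.2)):
        k=400/(x1-x0) if s is T else 400/(x1-x0)
        im=cv2.convertScaleAbs(s['pixels'][y0:y1,x0:x1,::-1],alpha=g);im=cv2.resize(im,None,fx=k,fy=k,interpolation=cv2.INTER_CUBIC)
        def L(m,c,cl=False):
            q=(proj(s,W(p,m))+.5-[x0,y0])*k; cv2.polylines(im,[np.int32(q*8)],cl,c,1,cv2.LINE_AA,3)
        th=np.linspace(0,6.28,40);ci=lambda x,y,r,z:np.c_[x+r*np.cos(th),y+r*np.sin(th),0*th+z]
        for z in(0,.082):L([(-.136,-.07,z),(.075,-.07,z),(.075,.13,z),(-.136,.13,z)],(0,255,255),True)
        for y in(-.027,.027):L([(-.077,y,.094),(-.005,y,.094)],(0,0,255))
        L(ci(-d,0,.027,.142),(0,255,0));L(ci(-d,0,.025,.082),(0,255,0))
        L(ci(0,.085,.042,.153),(255,0,255));L(ci(0,.085,.006,.185),(255,0,255))
        u=np.array([-np.sin(a),-np.cos(a)]);n=np.array([u[1],-u[0]])
        L([(*(np.array([0,.085])+r*u+w*n),.174) for r,w in((.1,.008),(.136,.008),(.136,-.008),(.1,-.008))],(255,128,0))
        out.append(im)
    h=max(i.shape[0] for i in out);o=np.hstack([cv2.copyMakeBorder(i,0,h-i.shape[0],0,0,0) for i in out])
    cv2.imwrite('pics/'+f+'.png',o)
E
python3 - <<'E'
from ov import *
def r(v):
    p=v[:3];d,a=v[3:]
    m=[(0,.085,.185),(-d,0,.142),(-.136*np.sin(a),.085-.136*np.cos(a),.17)]
    w=W(p,m)
    e=(proj(T,w)-[(350,221.75),(376.75,223),(343,265)]).ravel();f=(proj(S,w)-[(287.3,251),(303,287.75),(228.6,263.2)]).ravel()
    return np.r_[e,f,(p[2]-.205)/.04]
R=least_squares(r,[.59,-.06,.23,.026,1.8],x_scale=[.01,.01,.1,.01,.1],loss='soft_l1');print(R.x.round(4),R.fun.round(2))
draw(R.x[:3],R.x[3],R.x[4],'ov1')
E
```

```text
[ 0.5915 -0.0613  0.2037  0.0217  1.9521] [ 0.56 -0.16 -0.02 -0.25  0.22  0.79  0.55 -2.34 -0.1   0.22 -0.45 -0.31
 -0.03]
```

View pics/ov1.png

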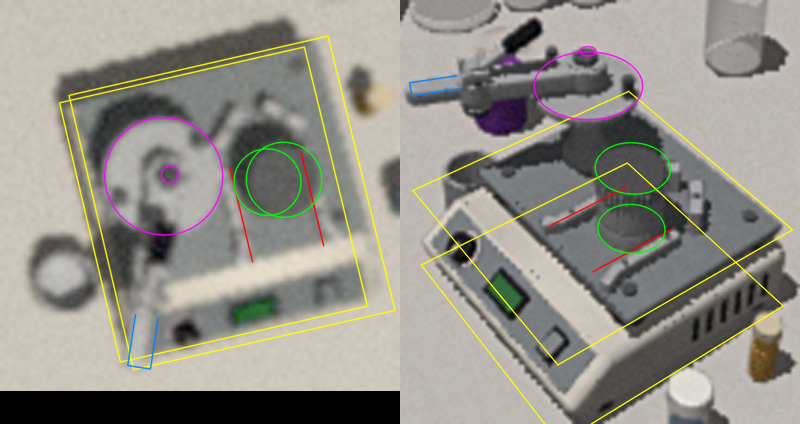

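The overlay fits the jar, flange and tab; the mill's yaw is still uncertain by a few hundredths. I'll refine it with the image gradients along the model's edges.

```bash
python3 - <<'E'
from ov import *
from scipy.ndimage import map_coordinates
from scipy.optimize import differential_evolution
G={}
for n,s in(('T',T),('S',S)):
    g=cv2.GaussianBlur(cv2.cvtColor(s['pixels'],cv2.COLOR_RGB2GRAY).astype(float),(0,0),.8)
    gx,gy=cv2.Sobel(g,-1,1,0),cv2.Sobel(g,-1,0,1);m=np.hypot(gx,gy);G[n]=(gx,gy)
    if n=='T':
        roi=np.s_[190:260,328:398];an=np.degrees(np.arctan2(gy[roi],gx[roi]))%90;h,_=np.histogram(an,90,(0,90),weights=m[roi]**2);h=np.convolve(np.r_[h,h,h],np.ones(3),'same')[90:180];i=np.argsort(-h)[:6];print('gradient angles mod 90',i,h[i].astype(int))
th=np.linspace(0,2*np.pi,80,endpoint=False)
ci=lambda x,y,r,z:np.c_[x+r*np.cos(th),y+r*np.sin(th),0*th+z]
li=lambda a,b,n=60:np.linspace(a,b,n)
def score(v,parts=False):
    p=v[:3];d,a=v[3:];u=np.array([-np.sin(a),-np.cos(a)]);nn=np.array([u[1],-u[0]]);pv=np.array([0,.085])
    curves=[ci(-d,0,.027,.142),ci(0,.085,.042,.153)]+[li((*(pv+.095*u+w*nn),.174),(*(pv+.13*u+w*nn),.174),30) for w in(.008,-.008)]
    curves+=[li((-.07,y,.094),(-.005,y,.094),40) for y in(.027,-.027)]
    curves+=[li((-.136,-.07,0),(.075,-.07,0)),li((-.136,-.07,0),(-.136,.13,0))]
    wt=[2,2,1,1,1,1,.7,.7];t=[]
    for c,w in zip(curves,wt):
        for n,s in(('T',T),('S',S)):
            q=proj(s,W(p,c));tg=np.gradient(q,axis=0);tg/=np.linalg.norm(tg,axis=1)[:,None]
            gx,gy=[map_coordinates(k,[q[:,1],q[:,0]],order=1) for k in G[n]]
            t.append(w*np.mean(np.minimum(np.abs(gx*-tg[:,1]+gy*tg[:,0]),60)))
    return np.array(t) if parts else -sum(t)
x0=np.array([.5915,-.0613,.22,.022,1.95]);w=np.array([.01,.01,.08,.008,.12])
for sd in(1,2):
    r=differential_evolution(score,list(zip(x0-w,x0+w)),seed=sd,maxiter=150,popsize=12);print(r.x.round(4),r.fun)
print(score(r.x,True).round(0))
draw(r.x[:3],r.x[3],r.x[4],'ov2')
E
```

```text
gradient angles mod 90 [73 76 75 74 77 72] [3289257 3203445 3187800 3136134 3044453 2862098]
[ 0.5927 -0.0613  0.2436  0.0246  1.8963] -841.9750648075628
[ 0.5927 -0.0613  0.244   0.0246  1.8972] -841.9611434882486
[ 89.  75.  94. 107.  49.  60.  38.  54.  50.  39.  37.  56.  13.  40.
  39.   1.]
```

View pics/ov2.png

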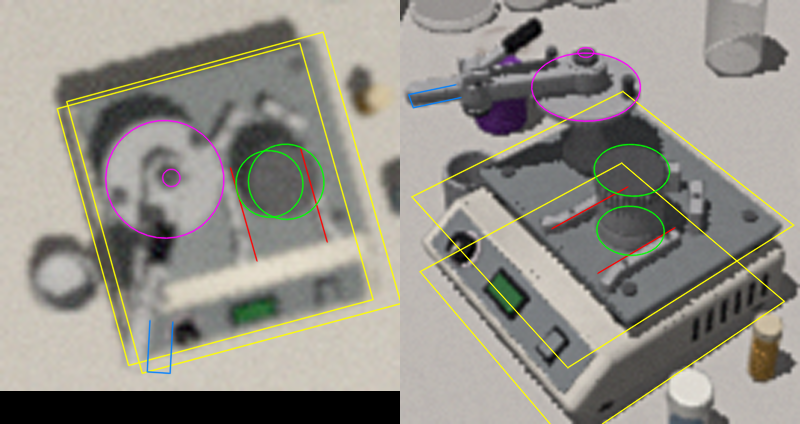

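The pose is settled at x .5925, y -.061, yaw .243, with the jar about 24 mm short of home and the strap at about 2.0 rad. Next I'll write a planner helper.

```bash
cat > plan.py <<'E'
from fit import *
from scipy.spatial.transform import Rotation as Ro
P=[.5925,-.061,.243]
def ori(t=0,spin=0):  # tool x along -mill x, tilt t: tip leads towards mill +x
    z=np.array([np.sin(t),0,-np.cos(t)]);x=np.array([-np.cos(t),0,-np.sin(t)])
    return Ro.from_euler('z',P[2]+spin)*Ro.from_matrix(np.c_[x,np.cross(z,x),z])
def tip2tcp(m,R): return W(P,m)[0]-R.apply([0,0,.025])
def go(targets):  # list of (tip in mill frame, tilt[,spin])
    s=telemetry.read_state();C=Ro.from_rotvec(s['eef_rot'])
    for m,*o in targets:
        R=ori(*o);p=tip2tcp(m,R);print('tip',np.round(m,4),'tcp',p.round(3),'shift mm',(1e3*C.inv().apply(p-s['position'])).round(1).tolist(),'turn',(C.inv()*R).as_rotvec(True).round(1).tolist())
E
python3 - <<'E'
from plan import *
go([((-.0725,0,.28),.31),((-.0725,0,.15),.31),((-.0725,0,.107),.31)])
E
```

```text
tip [-0.0725  0.      0.28  ] tcp [ 0.515 -0.08   0.304] shift mm [-517.4, -538.6, -47.5] turn [-4.7, -17.4, -29.2]
tip [-0.0725  0.      0.15  ] tcp [ 0.515 -0.08   0.174] shift mm [-517.5, -538.4, 82.5] turn [-4.7, -17.4, -29.2]
tip [-0.0725  0.      0.107 ] tcp [ 0.515 -0.08   0.131] shift mm [-517.5, -538.3, 125.5] turn [-4.7, -17.4, -29.2]
```

>>> move_arm(
  commands=[
    [[-15,-15,-0.03],[0,0,0],1],
  ],
  grip_force=30,
)

```text
time_s: 0.18
position: [0.1799, 0.5463, 0.256]
eef_rot: [-0.42, -3.112, -0.007]
contact_force: [2.0, 1.9, -0.1]
opening: 0.0757
gripper_force: 0.0
```

I typed that row in millimetres where metres were meant. The per-row limit clipped it, so it did no harm. Carrying on in metres.

>>> move_arm(
  commands=[
    [[-0.02,-0.02,-0.03],[0,0,0],1],
    [[-0.05,-0.05,-0.05],[0,0,-5],1],
    [[-0.075,-0.08,-0.06],[0,0,-10],1],
    [[-0.1,-0.105,-0.06],[0,0,-15],1],
    [[-0.13,-0.135,-0.06],[0,0,-20],1],
    [[-0.155,-0.16,-0.06],[0,0,-25],1],
    [[-0.18,-0.19,-0.06],[0,0,-28],1],
    [[-0.21,-0.215,-0.06],[0,0,-28],1],
  ],
)

```text
time_s: 0.85
position: [0.3253, 0.276, 0.3161]
eef_rot: [0.346, -3.121, 0.001]
contact_force: [1.0, -0.1, 0.7]
opening: 0.0001
gripper_force: 0.0
```

```bash
python3 - <<'E'
from plan import *
print(telemetry.read_state()['qpos'].round(2));go([((-.0725,0,.28),.31)])
E
```

```text
[ 0.54  0.05  1.77  0.    1.33 -1.25]
tip [-0.0725  0.      0.28  ] tcp [ 0.515 -0.08   0.304] shift mm [-106.9, -389.1, 12.3] turn [-0.2, -17.8, -1.3]
```

>>> move_arm(
  commands=[
    [[-0.01,-0.04,0],[0,0,0],1],
    [[-0.02,-0.08,0],[0,0,0],1],
    [[-0.03,-0.12,0],[0,0,0],1],
    [[-0.045,-0.16,0],[0,0,0],1],
    [[-0.055,-0.2,0],[0,0,0],1],
    [[-0.065,-0.24,0],[0,-5,0],1],
    [[-0.08,-0.28,0],[0,-10,0],1],
    [[-0.09,-0.32,0.005],[0,-14,-1],1],
  ],
)

```text
time_s: 1.52
position: [0.4838, -0.0161, 0.3125]
eef_rot: [-0.338, 2.873, 0.036]
contact_force: [0.7, 0.5, -0.1]
opening: 0.0001
gripper_force: 0.0
```

>>> move_arm(
  commands=[
    [[-0.01,-0.035,0],[0,-4,0],1],
    [[-0.014,-0.069,0],[0,-4,0],1],
    [[-0.014,-0.069,0],[0,-4,0],1],
    [[-0.014,-0.069,0],[0,-4,0],1],
  ],
)

```text
time_s: 1.85
position: [0.5117, -0.0799, 0.3147]
eef_rot: [-0.326, 2.811, 0.049]
contact_force: [-0.3, 0.7, 0.5]
opening: 0.0001
gripper_force: 0.0
```

```bash
python3 - <<'E'
from plan import *
print(telemetry.read_state()['position'].round(4));go([((-.0725,0,.28),.31),((-.0725,0,.107),.31),((-.06,0,.107),.31),((-.03,0,.107),.31)])
E
```

```text
[ 0.5117 -0.0799  0.3147]
tip [-0.0725  0.      0.28  ] tcp [ 0.515 -0.08   0.304] shift mm [0.7, -1.1, 11.2] turn [-0.3, 0.2, -0.7]
tip [-0.0725  0.      0.107 ] tcp [ 0.515 -0.08   0.131] shift mm [54.0, -0.8, 175.8] turn [-0.3, 0.2, -0.7]
tip [-0.06   0.     0.107] tcp [ 0.527 -0.077  0.131] shift mm [42.1, -0.6, 179.7] turn [-0.3, 0.2, -0.7]
tip [-0.03   0.     0.107] tcp [ 0.556 -0.07   0.131] shift mm [13.6, -0.2, 188.9] turn [-0.3, 0.2, -0.7]
```

>>> move_arm(
  commands=[
    [[0.016,-0.001,0.045],[0,0,-0.7],1],
    [[0.03,-0.001,0.085],[0,0,-0.7],1],
    [[0.042,-0.001,0.125],[0,0,-0.7],1],
    [[0.05,-0.001,0.15],[0,0,-0.7],1],
    [[0.056,-0.001,0.17],[0,0,-0.7],1],
    [[0.056,-0.001,0.175],[0,0,-0.7],1],
    [[0.055,-0.001,0.176],[0,0,-0.7],1],
  ],
)

```text
time_s: 2.43
position: [0.5127, -0.077, 0.1292]
eef_rot: [-0.35, 2.811, 0.051]
contact_force: [-0.0, 0.2, -0.3]
opening: -0.0002
gripper_force: 0.0
```

```bash
python3 - <<'E'
from plan import *
s=telemetry.read_state();print(s['position'].round(4),s['contact_force'].round(2))
go([((x,0,.107),.31) for x in(-.0725,-.06,-.045,-.036)])
a=[snap(n,n+'1') for n in('top','side')]
A=cv2.resize(a[0]['pixels'][182:272,312:404,::-1],None,fx=4.3,fy=4.3,interpolation=2);A=cv2.convertScaleAbs(A,alpha=1.6)
B=cv2.resize(a[1]['pixels'][232:362,235:365,::-1],None,fx=3,fy=3,interpolation=2)
o=np.zeros((400,790,3),np.uint8);o[:A.shape[0],:A.shape[1]]=A;o[:390,400:]=B;cv2.imwrite('pics/c1.png',o)
E
```

```text
[ 0.5127 -0.077   0.1292] [-0.04  0.2  -0.3 ]
tip [-0.0725  0.      0.107 ] tcp [ 0.515 -0.08   0.131] shift mm [-1.6, -3.6, -1.2] turn [-0.1, 0.0, 0.3]
tip [-0.06   0.     0.107] tcp [ 0.527 -0.077  0.131] shift mm [-13.5, -3.7, 2.6] turn [-0.1, 0.0, 0.3]
tip [-0.045  0.     0.107] tcp [ 0.541 -0.074  0.131] shift mm [-27.8, -3.7, 7.2] turn [-0.1, 0.0, 0.3]
tip [-0.036  0.     0.107] tcp [ 0.55  -0.071  0.131] shift mm [-36.3, -3.8, 10.0] turn [-0.1, 0.0, 0.3]
```

View pics/c1.png

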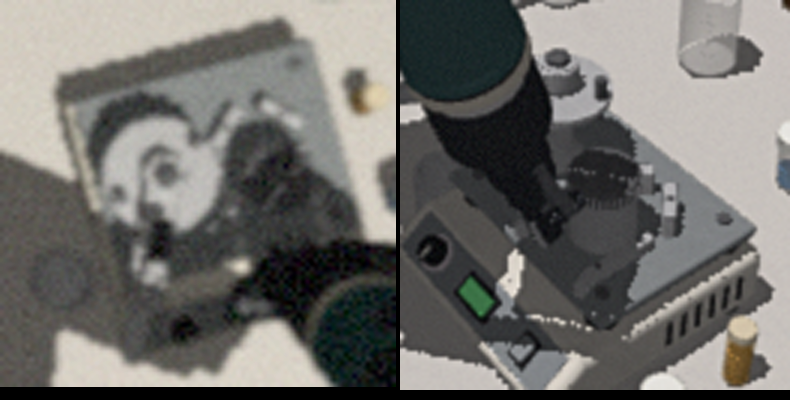

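The closed fingers (tip near 550,225 in the right half) stand just in front of the jar (605,205), and the strap hasn't moved. Pushing slowly.

>>> move_arm(
  commands=[
    [[-0.005,-0.004,0.0],[0,0,0],1],
    [[-0.009,-0.004,0.001],[0,0,0],1],
    [[-0.013,-0.004,0.002],[0,0,0],1],
    [[-0.016,-0.004,0.003],[0,0,0],1],
    [[-0.019,-0.004,0.004],[0,0,0],1],
    [[-0.022,-0.004,0.005],[0,0,0],1],
  ],
)

```text
time_s: 3.03
position: [0.5369, -0.0771, 0.1329]
eef_rot: [-0.348, 2.807, 0.047]
contact_force: [-1.9, -0.8, 0.8]
opening: 0.0004
gripper_force: 0.7
```

>>> move_arm(
  commands=[
    [[-0.003,0,0.001],[0,0,0],1],
    [[-0.006,0,0.002],[0,0,0],1],
    [[-0.009,0,0.003],[0,0,0],1],
    [[-0.009,0,0.003],[0,0,0],1],
  ],
)

```text
time_s: 3.37
position: [0.5466, -0.0749, 0.1327]
eef_rot: [-0.348, 2.807, 0.046]
contact_force: [-0.2, 0.8, -0.3]
opening: -0.0002
gripper_force: 0.1
```

>>> move_arm(
  commands=[
    [[-0.002,0,0.001],[0,0,0],1],
    [[-0.004,0,0.001],[0,0,0],1],
    [[-0.004,0,0.001],[0,0,0],1],
  ],
)

```text
time_s: 3.62
position: [0.5502, -0.0739, 0.1329]
eef_rot: [-0.348, 2.807, 0.046]
contact_force: [-1.0, 0.3, 0.4]
opening: 0.0001
gripper_force: 0.3
```

>>> move_arm(
  commands=[
    [[-0.002,0,0.0005],[0,0,0],1],
    [[-0.003,0,0.001],[0,0,0],1],
    [[-0.003,0,0.001],[0,0,0],1],
  ],
)

```text
time_s: 3.87
position: [0.5519, -0.0733, 0.1325]
eef_rot: [-0.349, 2.809, 0.046]
contact_force: [-6.0, -4.3, 1.8]
opening: -0.0
gripper_force: 3.2
```

>>> move_arm(
  commands=[
    [[-0.001,0,0.0003],[0,0,0],1],
    [[-0.002,0,0.0005],[0,0,0],1],
    [[-0.002,0,0.0005],[0,0,0],1],
    [[-0.002,0,0.0005],[0,0,0],1],
  ],
)

```text
time_s: 4.2
position: [0.5525, -0.0731, 0.1322]
eef_rot: [-0.35, 2.811, 0.047]
contact_force: [-10.8, -6.8, 3.6]
opening: 0.0002
gripper_force: 5.9
```

```bash
python3 - <<'E'
from plan import *
s=telemetry.read_state();R=Ro.from_rotvec(s['eef_rot']);t=s['position']+R.apply([0,0,.025])-[P[0],P[1],0]
print(s['contact_force'].round(1),'tip mill',Ro.from_euler('z',-P[2]).apply(t).round(4))
a=[snap(n,n+'2') for n in('top','side')]
p=proj(a[1],W(P,[(0,0,.142)]));print('expected home lid side px',p.round(1),'top',proj(a[0],W(P,[(0,0,.142)])).round(1))
B=a[1]['pixels'][232:362,235:365,::-1].copy();B=cv2.resize(B,None,fx=4.5,fy=4.5,interpolation=2)
th=np.linspace(0,6.28,40)
for r,z,c in((.027,.142,(0,255,0)),(.025,.082,(0,255,255))):
    q=(proj(a[1],W(P,np.c_[r*np.cos(th),r*np.sin(th),0*th+z]))+.5-[235,232])*4.5;cv2.polylines(B,[np.int32(q)],True,c,1)
cv2.imwrite('pics/c2.png',B)
E
```

```text
[-10.8  -6.8   3.6] tip mill [-0.0341 -0.0022  0.1084]
expected home lid side px [[311.2 283.8]] top [[375.  215.7]]
```

View pics/c2.png

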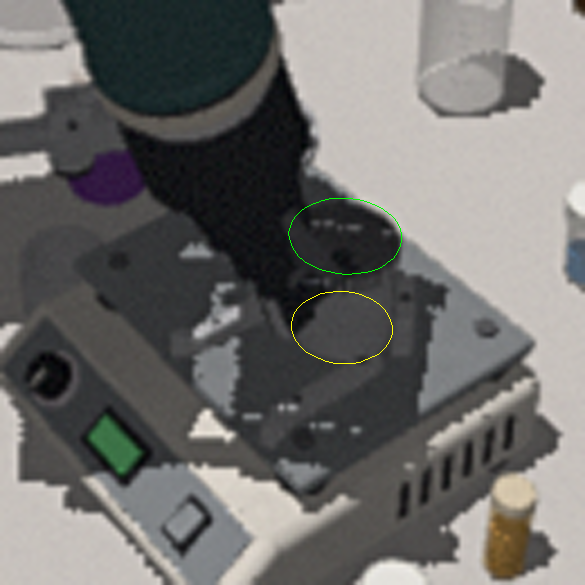

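The jar has met the V-block: the force rose stiffly at the predicted home, and the dark lid lies in the drawn home circle at (345,236). Retreating.

>>> move_arm(
  commands=[
    [[0.01,0,-0.003],[0,0,0],1],
    [[0.03,0,-0.01],[0,0,0],1],
    [[0.05,0,-0.03],[0,0,0],1],
    [[0.055,0,-0.07],[0,5,0],1],
    [[0.055,0,-0.11],[0,11,0],1],
    [[0.055,0,-0.14],[0,17.8,0],1],
    [[0.055,0,-0.14],[0,17.8,0],1],
    [[0.055,0,-0.14],[0,17.8,0],1],
  ],
)

```text
time_s: 4.97
position: [0.4651, -0.0956, 0.2518]
eef_rot: [-0.386, 3.107, -0.013]
contact_force: [0.9, -0.5, -0.3]
opening: -0.0001
gripper_force: 0.0
```

```bash
python3 - <<'E'
from plan import *
pv=np.array([0,.085])
def c(a,gap=0,r=.12):
    u=np.array([-np.sin(a),-np.cos(a)]);f=np.array([np.cos(a),-np.sin(a)]);h=.011*abs(f[0])+.0145*abs(f[1]);return pv+r*u-f*(.008+h+gap)
s=telemetry.read_state();print(s['qpos'].round(2))
m=c(2.0,.02);go([((*m,.25),0),((*m,.152),0)])
k=[c(a) for a in np.arange(2.0,-.01,-.1)]
for a,q in zip(np.arange(2.0,-.01,-.1),k): d=q-m; print(round(a,1),'tool shift mm',(-1e3*d[0]).round(),(1e3*d[1]).round())
t=snap('top','top3');S3=snap('side','side3')
print('open jar',onz(T,326,244,.046).round(3),'tip top px clear; home lid',proj(t,W(P,[(0,0,.142)])).round(1))
B=cv2.convertScaleAbs(cv2.resize(t['pixels'][182:272,312:404,::-1],None,fx=4.3,fy=4.3,interpolation=2),alpha=1.6);th=np.linspace(0,6.28,40)
q=(proj(t,W(P,np.c_[.027*np.cos(th),.027*np.sin(th),0*th+.142]))+.5-[312,182])*4.3;cv2.polylines(B,[np.int32(q)],True,(0,255,0),1)
C=cv2.resize(S3['pixels'][232:362,235:365,::-1],None,fx=3,fy=3,interpolation=2)
q=(proj(S3,W(P,np.c_[.027*np.cos(th),.027*np.sin(th),0*th+.142]))+.5-[235,232])*3;cv2.polylines(C,[np.int32(q)],True,(0,255,0),1)
o=np.zeros((400,790,3),np.uint8);o[:B.shape[0],:B.shape[1]]=B;o[:390,400:]=C;cv2.imwrite('pics/c3.png',o)
E
```

```text
[-0.35  0.18  1.78 -0.    1.17 -2.16]
tip [-0.0901  0.1765  0.25  ] tcp [0.463 0.089 0.275] shift mm [-42.9, 179.1, -24.5] turn [-0.5, 0.5, 0.2]
tip [-0.0901  0.1765  0.152 ] tcp [0.463 0.089 0.177] shift mm [-42.0, 180.0, 73.5] turn [-0.5, 0.5, 0.2]
2.0 tool shift mm 8.0 -18.0
1.9 tool shift mm 15.0 -29.0
1.8 tool shift mm 21.0 -40.0
1.7 tool shift mm 26.0 -52.0
1.6 tool shift mm 29.0 -65.0
1.5 tool shift mm 31.0 -77.0
1.4 tool shift mm 32.0 -88.0
1.3 tool shift mm 32.0 -100.0
1.2 tool shift mm 31.0 -111.0
1.1 tool shift mm 29.0 -123.0
1.0 tool shift mm 25.0 -134.0
0.9 tool shift mm 20.0 -146.0
0.8 tool shift mm 14.0 -156.0
0.7 tool shift mm 7.0 -167.0
0.6 tool shift mm -1.0 -176.0
0.5 tool shift mm -11.0 -185.0
0.4 tool shift mm -21.0 -193.0
0.3 tool shift mm -33.0 -199.0
0.2 tool shift mm -45.0 -205.0
0.1 tool shift mm -58.0 -209.0
-0.0 tool shift mm -71.0 -212.0
open jar [0.505 0.086 0.046] tip top px clear; home lid [[375.  215.7]]
```

View pics/c3.png

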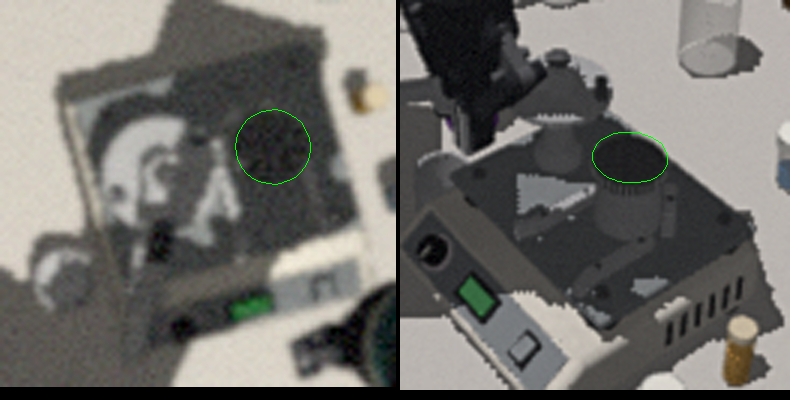

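The jar is home: in the side view the lid's rim coincides with the home circle at (630,157). Moving to the strap's outer side.

>>> move_arm(
  commands=[
    [[0,0.01,-0.03],[0,0,0],1],
    [[-0.01,0.04,-0.04],[0,0,0],1],
    [[-0.02,0.08,-0.04],[0,0,0],1],
    [[-0.03,0.12,-0.04],[0,0,0],1],
    [[-0.04,0.16,-0.035],[0,0,0],1],
    [[-0.043,0.179,-0.025],[-0.5,0.5,0],1],
    [[-0.043,0.179,-0.025],[-0.5,0.5,0],1],
    [[-0.043,0.179,-0.025],[-0.5,0.5,0],1],
  ],
)

```text
time_s: 5.73
position: [0.4583, 0.0896, 0.271]
eef_rot: [0.388, -3.108, -0.005]
contact_force: [0.8, -0.8, 0.4]
opening: 0.0001
gripper_force: 0.0
```

```bash
python3 - <<'E'
from plan import *
s=telemetry.read_state();print(s['position'].round(4),s['qpos'].round(2));go([((-.0901,.1765,.152),0)])
a=snap('side','side4');t=snap('top','top4')
C=cv2.resize(a['pixels'][190:330,170:330,::-1],None,fx=3.5,fy=3.5,interpolation=2);cv2.imwrite('pics/c4.png',C)
E
```

```text
[0.4583 0.0896 0.271 ] [ 0.04  0.16  1.76  0.    1.24 -1.78]
tip [-0.0901  0.1765  0.152 ] tcp [0.463 0.089 0.177] shift mm [-4.8, -2.3, 94.0] turn [0.2, -0.5, 0.3]
```

View pics/c4.png

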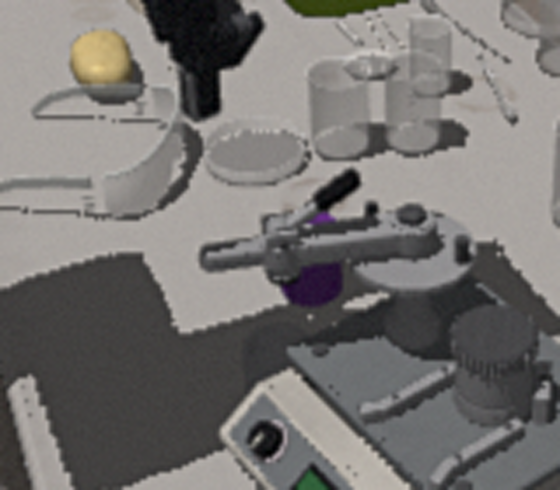

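The closed finger (200,105) is above the far (+y) side of the tab (225,255), and the path down is clear. Descending and then starting the sweep.

>>> move_arm(
  commands=[
    [[-0.005,-0.002,0.035],[0,0,0],1],
    [[-0.005,-0.002,0.065],[0,0,0],1],
    [[-0.005,-0.002,0.085],[0,0,0],1],
    [[-0.005,-0.002,0.094],[0,0,0],1],
    [[-0.005,-0.002,0.094],[0,0,0],1],
    [[-0.005,-0.002,0.094],[0,0,0],1],
  ],
)

```text
time_s: 6.33
position: [0.4653, 0.0876, 0.1795]
eef_rot: [0.382, -3.112, -0.003]
contact_force: [-0.2, 0.3, 0.7]
opening: -0.0003
gripper_force: 0.0
```

```bash
python3 - <<'E'
from plan import *
s=telemetry.read_state();print(s['contact_force'].round(1));go([((-.0901,.1765,.152),0)])
E
```

```text
[-0.2  0.3  0.7]
tip [-0.0901  0.1765  0.152 ] tcp [0.463 0.089 0.177] shift mm [2.3, 1.7, 2.6] turn [0.2, -0.3, 0.1]
```

>>> move_arm(
  commands=[
    [[0.006,-0.008,0.003],[0,0,0],1],
    [[0.01,-0.016,0.003],[0,0,0],1],
    [[0.017,-0.027,0.003],[0,0,0],1],
    [[0.023,-0.038,0.003],[0,0,0],1],
    [[0.028,-0.05,0.003],[0,0,0],1],
    [[0.031,-0.063,0.003],[0,0,0],1],
    [[0.033,-0.075,0.003],[0,0,0],1],
  ],
)

```text
time_s: 6.92
position: [0.4512, 0.0062, 0.1773]
eef_rot: [0.384, -3.114, -0.002]
contact_force: [0.5, 1.2, -0.5]
opening: 0.0001
gripper_force: 0.3
```

>>> move_arm(
  commands=[
    [[0.001,-0.011,0],[0,0,0],1],
    [[0.001,-0.023,0],[0,0,0],1],
    [[0,-0.034,0],[0,0,0],1],
    [[-0.002,-0.046,0],[0,0,0],1],
    [[-0.006,-0.057,0],[0,0,0],1],
    [[-0.011,-0.069,0],[0,0,0],1],
  ],
)

```text
time_s: 7.42
position: [0.4791, -0.0576, 0.176]
eef_rot: [0.384, -3.112, -0.003]
contact_force: [-0.7, 2.1, -0.5]
opening: 0.0002
gripper_force: 0.3
```

```bash
python3 - <<'E'
from plan import *
s=telemetry.read_state();print(s['contact_force'].round(1))
R=Ro.from_rotvec(s['eef_rot']);t=s['position']+R.apply([0,0,.025])-[P[0],P[1],0]
q=Ro.from_euler('z',-P[2]).apply(t);print('tip mill',q.round(4),'want at .9: tip',(-.0901-.020,.1765-.146))
snap('top','top5')
E
```

```text
[-0.7  2.1 -0.5]
tip mill [-0.1094  0.0306  0.151 ] want at .9: tip (-0.1101, 0.0305)
```

>>> move_arm(
  commands=[
    [[-0.006,-0.01,0],[0,0,0],1],
    [[-0.013,-0.021,0],[0,0,0],1],
    [[-0.021,-0.03,0],[0,0,0],1],
    [[-0.031,-0.039,0],[0,0,0],1],
    [[-0.041,-0.047,0],[0,0,0],1],
    [[-0.053,-0.053,0],[0,0,0],1],
    [[-0.065,-0.059,0],[0,0,0],1],
    [[-0.068,-0.06,0],[0,0,0],1],
  ],
)

```text
time_s: 8.13
position: [0.5623, -0.0994, 0.1755]
eef_rot: [0.385, -3.115, -0.001]
contact_force: [-0.1, -1.6, -0.4]
opening: 0.0003
gripper_force: 0.3
```

>>> move_arm(
  commands=[
    [[-0.004,-0.001,0],[0,0,0],1],
    [[-0.008,-0.002,0],[0,0,0],1],
    [[-0.012,-0.003,0],[0,0,0],1],
    [[-0.016,-0.004,0],[0,0,0],1],
    [[-0.016,-0.004,0],[0,0,0],1],
  ],
)

```text
time_s: 8.55
position: [0.5764, -0.0982, 0.1754]
eef_rot: [0.385, -3.113, -0.003]
contact_force: [-0.1, -0.2, 0.4]
opening: -0.0002
gripper_force: 0.0
```

```bash
cat > where.py <<'E'
from plan import *
s=telemetry.read_state();print(s['contact_force'].round(1))
R=Ro.from_rotvec(s['eef_rot']);t=s['position']+R.apply([0,0,.025])-[P[0],P[1],0]
print('tip mill',Ro.from_euler('z',-P[2]).apply(t).round(4))
E
python3 where.py
```

```text
[-0.1 -0.2  0.4]
tip mill [-0.0247 -0.0321  0.1504]
```

>>> move_arm(
  commands=[
    [[-0.002,0,0],[0,0,0],1],
    [[-0.004,0,0],[0,0,0],1],
    [[-0.005,0,0],[0,0,0],1],
    [[-0.005,0,0],[0,0,0],1],
  ],
)

```text
time_s: 8.88
position: [0.5807, -0.097, 0.1754]
eef_rot: [0.385, -3.112, -0.003]
contact_force: [-0.6, -1.8, -0.1]
opening: -0.0002
gripper_force: 0.0
```

>>> move_arm(
  commands=[
    [[-0.002,0,0],[0,0,0],1],
    [[-0.003,0,0],[0,0,0],1],
    [[-0.003,0,0],[0,0,0],1],
  ],
)

```text
time_s: 9.13
position: [0.5816, -0.0966, 0.1752]
eef_rot: [0.385, -3.108, -0.003]
contact_force: [-5.7, -2.1, 3.3]
opening: 0.0001
gripper_force: 3.0
```

```bash
python3 where.py
```

```text
[-5.7 -2.1  3.3]
tip mill [-0.0194 -0.0319  0.1502]
```

The stop is met where predicted. One more firm press and hold, then I'll retreat to -x and up, and plan the lever press.

>>> move_arm(
  commands=[
    [[-0.0015,0,0],[0,0,0],1],
    [[-0.0015,0,0],[0,0,0],1],
    [[-0.0015,0,0],[0,0,0],1],
    [[-0.0015,0,0],[0,0,0],1],
  ],
)

```text
time_s: 9.47
position: [0.5817, -0.0966, 0.1752]
eef_rot: [0.384, -3.106, -0.003]
contact_force: [-9.6, -4.7, 6.4]
opening: -0.0002
gripper_force: 5.0
```

>>> move_arm(
  commands=[
    [[0.015,0,0],[0,0,0],1],
    [[0.035,-0.005,0],[0,0,0],1],
    [[0.04,-0.005,-0.035],[0,0,0],1],
    [[0.04,-0.005,-0.07],[0,0,0],1],
    [[0.04,-0.005,-0.1],[0,0,0],1],
    [[0.04,-0.005,-0.1],[0,0,0],1],
    [[0.04,-0.005,-0.1],[0,0,0],1],
  ],
)

```text
time_s: 10.05
position: [0.5493, -0.1112, 0.2778]
eef_rot: [0.385, -3.117, 0.0]
contact_force: [-0.1, 0.6, -0.5]
opening: 0.0003
gripper_force: 0.0
```

```bash
python3 where.py; python3 - <<'E'
from plan import *
go([((0,.051,.25),0),((0,.051,.228),0)])
a=snap('side','side6');C=cv2.resize(a['pixels'][210:330,240:360,::-1],None,fx=4.8,fy=4.8,interpolation=2)
def L(m,c):
    q=(proj(a,W(P,m))+.5-[240,210])*4.8;cv2.polylines(C,[np.int32(q)],False,c,1)
L([(.008,-.02,.174),(.008,-.053,.174),(-.008,-.053,.174),(-.008,-.02,.174)],(255,128,0));L([(0,0,.18),(0,.047,.217)],(0,0,255))
cv2.imwrite('pics/c6.png',C)
E
```

```text
[-0.1  0.6 -0.5]
tip mill [-0.054  -0.0383  0.2528]
tip [0.    0.051 0.25 ] tcp [ 0.58  -0.011  0.275] shift mm [-54.2, 89.1, 2.7] turn [0.0, -0.0, 0.2]
tip [0.    0.051 0.228] tcp [ 0.58  -0.011  0.253] shift mm [-54.2, 89.1, 24.7] turn [0.0, -0.0, 0.2]
```

View pics/c6.png

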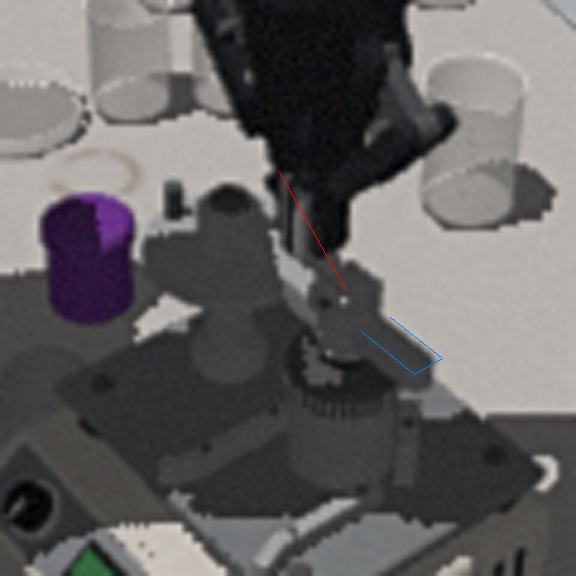

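The strap lies over the jar on its stop (tab at about 405,355), with the lever up (red line) behind the fingers. Now the lever press.

>>> move_arm(
  commands=[
    [[-0.015,0.03,-0.01],[0,0,0],1],
    [[-0.035,0.06,-0.01],[0,0,0],1],
    [[-0.054,0.089,-0.005],[0,0,0],1],
    [[-0.054,0.089,0.003],[0,0,0],1],
    [[-0.054,0.089,0.01],[0,0,0],1],
    [[-0.054,0.089,0.018],[0,0,0],1],
    [[-0.054,0.089,0.024],[0,0,0],1],
  ],
)

```text
time_s: 10.68
position: [0.5772, -0.0119, 0.2493]
eef_rot: [0.383, -3.109, -0.004]
contact_force: [0.8, -0.6, -1.1]
opening: -0.0003
gripper_force: 0.0
```

```bash
python3 where.py
```

```text
[ 0.8 -0.6 -1.1]
tip mill [-0.0033  0.0514  0.2243]
```

>>> move_arm(
  commands=[
    [[-0.001,0,0.004],[0,0,0],1],
    [[-0.002,0,0.008],[0,0,0],1],
    [[-0.002,0,0.011],[0,0,0],1],
    [[-0.002,0,0.014],[0,0,0],1],
    [[-0.002,0,0.017],[0,0,0],1],
    [[-0.002,0,0.02],[0,0,0],1],
  ],
)

```text
time_s: 11.18
position: [0.5792, -0.0078, 0.2324]
eef_rot: [0.381, -3.112, -0.015]
contact_force: [-6.1, 16.5, 14.4]
opening: 0.0002
gripper_force: 12.8
```

>>> move_arm(
  commands=[
    [[0,0,0.003],[0,0,0],1],
    [[0,0,0.006],[0,0,0],1],
    [[0,0,0.009],[0,0,0],1],
    [[0,0,0.009],[0,0,0],1],
  ],
)

```text
time_s: 11.52
position: [0.5782, -0.0047, 0.2228]
eef_rot: [0.381, -3.111, -0.023]
contact_force: [-4.7, 22.7, 10.3]
opening: -0.0001
gripper_force: 14.0
```

```bash
python3 where.py
```

```text
[-4.7 22.7 10.3]
tip mill [-0.0004  0.0585  0.1978]
```

The strong sideways (+y) force means the fingers are bearing on the lever's end face instead of its top. I'll back off, measure the lever, and press nearer the pin.

>>> move_arm(
  commands=[
    [[0,0.006,-0.004],[0,0,0],1],
    [[0,0.01,-0.02],[0,0,0],1],
    [[0,0.01,-0.055],[0,0,0],1],
    [[0.03,0.01,-0.085],[0,0,0],1],
    [[0.065,0.01,-0.1],[0,0,0],1],
    [[0.1,0.01,-0.11],[0,0,0],1],
    [[0.13,0.01,-0.11],[0,0,0],1],
    [[0.13,0.01,-0.11],[0,0,0],1],
  ],
)

```text
time_s: 12.18
position: [0.4472, -0.0339, 0.3337]
eef_rot: [0.381, -3.11, -0.002]
contact_force: [-1.2, 0.2, -1.2]
opening: 0.0001
gripper_force: 0.0
```

```bash
python3 where.py; python3 - <<'E'
from plan import *
a=snap('side','side7');t=snap('top','top7')
g=cv2.cvtColor(a['pixels'],cv2.COLOR_RGB2GRAY)
for lab,r,z in(('pin',0,.18),('up end',.047,.217),('down end',.06,.184)):print(lab,proj(a,W(P,[(0,r,z)])).round(1),proj(t,W(P,[(0,r,z)])).round(1))
print('S rows 238-282, cols 282-322')
for v in range(238,284,2):print(v,' '.join('%3d'%x for x in g[v,280:326:2]))
E
```

```text
[-1.2  0.2 -1.2]
tip mill [-0.1347  0.0613  0.3087]
pin [[311.7 270.1]] [[377.5 215.1]]
up end [[297.8 245.4]] [[364.7 218.7]]
down end [[293.9 254.7]] [[358.6 220.2]]
S rows 238-282, cols 282-322
238 171 172 170 171 171 169 170 170 166 167 169 170 171 172 170 171 173 172 171 172 171 171 170
240 172 171 170 173 172 171 171 169 170 170 169 170 172 171 168 172 169 171 172 170 172 169 172
242 171 170 169 169 169 168 170 172 172 170 173 169 168 171 171 171 172 170 169 170 171 170 170
244 172 173 171 172 170 170 169 171 170 170 170 172 168 170 172 170 173 171 172 169 170 171 172
246 173 170 173 174 174 174 171 172 170 170 171 169 169 170 171 171 169 172 172 169 170 170 169
248 173 173 173 102 113 150 177 175 176 175 172 167 171 170 170 171 171 174 171 169 170 169 169
250 138 136  78  38  27  27 108 114  83 163 171 170 170 170 170 170 169 171 169 171 169 170 169
252  75 152  58  29  27  27  35  11   1  28 166 173 171 172 171 170 172 171 167 173 170 172 172
254  69  60  56  50  38  59  38   3  13   2  29 125 173 172 170 169 170 170 172 171 171 169 171
256 136  54  61  60  58  60  58  20   7
[... 604 characters left out ...]
  56  62  56  81 166 172 170
270  55  57  58  59  59  60  58  57  54  56  57  62  60  60  60  54  60  61  59  57 165 171 170
272  57  59  59  55  61  57  62  62  61  56  58  59  61  44  41 110 108  60  61  59 166 169 170
274 169  67  58  62  63  64  54  48  48  44  50  60  59  55  50  90  62  67  53  58 170 168 170
276  44  46  59  59  62  60  52  45  45  41  43  43  58  57  86  96  64 136 105 137 146 171 172
278  44  51  57  62  60  62  54  47  42  44  46  42  39  58  92  89  70 133 155 150 147 136 167
280  52  56  62  65  59  59  54  54  47  45  48  31  29  47  90  88  74  90 132 152 149 146 143
282  58  59  58  63  61  60  58  58  44  45  29  31  26  48  64  70  71  79  89  97 149 150 147
```

```bash
cat > lev.py <<'E'
from plan import *
def lev(a):
    g=cv2.cvtColor(a['pixels'],cv2.COLOR_RGB2GRAY)[236:270,284:326];v,u=np.nonzero(g<24);u=u+284.;v=v+236.
    C=np.cov(u,v);w,V=np.linalg.eigh(C);d=V[:,1];print('n',len(u),'centroid',u.mean().round(1),v.mean().round(1),'slope',(d[1]/d[0]).round(2),'len',np.round(4*np.sqrt(w[1]*.75),1), 'u',u.min(),u.max(),'v',v.min(),v.max())
    for th in(0,.2,.4,.5,.6):
        e=np.arctan2(37,47)-th+0.0
        q=proj(a,W(P,[(0,r*np.cos(e),.18+r*np.sin(e)) for r in(.029,.046,.063)]));s=(q[2]-q[0]);print(th,'grip centre',q[1].round(1),'slope',(s[1]/s[0]).round(2))
E
python3 - <<'E'
from lev import *
lev(dict(np.load('pics/side7.npz')))
E
```

```text
n 71 centroid 297.9 256.3 slope 0.76 len 13.2 u 285.0 304.0 v 251.0 262.0
0 grip centre [301. 251.] slope 1.77
0.2 grip centre [299.5 252.8] slope 1.41
0.4 grip centre [298.5 255.3] slope 1.12
0.5 grip centre [298.2 256.7] slope 0.99
0.6 grip centre [298.  258.2] slope 0.86
```

The lever is already partly down, at about 0.45 rad. I'll press its top about 43 mm from the pin.

```bash
python3 - <<'E'
from plan import *
go([((0,.043,.25),0),((0,.043,.212),0),((0,.043,.189),0)])
E
```

```text
tip [0.    0.043 0.25 ] tcp [ 0.582 -0.019  0.275] shift mm [-130.2, -17.6, 58.0] turn [0.1, -0.2, 0.0]
tip [0.    0.043 0.212] tcp [ 0.582 -0.019  0.237] shift mm [-130.3, -17.7, 96.0] turn [0.1, -0.2, 0.0]
tip [0.    0.043 0.189] tcp [ 0.582 -0.019  0.214] shift mm [-130.4, -17.8, 119.0] turn [0.1, -0.2, 0.0]
```

>>> move_arm(
  commands=[
    [[-0.035,-0.005,0],[0,0,0],1],
    [[-0.07,-0.01,0.01],[0,0,0],1],
    [[-0.1,-0.018,0.03],[0,0,0],1],
    [[-0.13,-0.018,0.055],[0,0,0],1],
    [[-0.13,-0.018,0.075],[0,0,0],1],
    [[-0.13,-0.018,0.09],[0,0,0],1],
    [[-0.13,-0.018,0.09],[0,0,0],1],
  ],
)

```text
time_s: 12.87
position: [0.5817, -0.0181, 0.2377]
eef_rot: [0.384, -3.106, -0.006]
contact_force: [-0.5, -0.1, -0.5]
opening: 0.0002
gripper_force: 0.0
```

```bash
python3 where.py
```

```text
[-0.5 -0.1 -0.5]
tip mill [-0.0005  0.0444  0.2127]
```

>>> move_arm(
  commands=[
    [[0,-0.001,0.004],[0,0,0],1],
    [[0,-0.001,0.008],[0,0,0],1],
    [[0,-0.001,0.011],[0,0,0],1],
    [[0,-0.001,0.014],[0,0,0],1],
    [[0,-0.001,0.014],[0,0,0],1],
  ],
)

```text
time_s: 13.28
position: [0.5825, -0.0195, 0.2286]
eef_rot: [0.384, -3.113, -0.003]
contact_force: [0.0, 0.6, 0.6]
opening: 0.0003
gripper_force: 0.0
```

>>> move_arm(
  commands=[
    [[0,0,0.003],[0,0,0],1],
    [[0,0,0.006],[0,0,0],1],
    [[0,0,0.008],[0,0,0],1],
    [[0,0,0.008],[0,0,0],1],
  ],
)

```text
time_s: 13.62
position: [0.5825, -0.0193, 0.2206]
eef_rot: [0.384, -3.113, -0.003]
contact_force: [-0.4, 0.7, 2.0]
opening: -0.0001
gripper_force: 0.9
```

```bash
python3 where.py
```

```text
[-0.4  0.7  2. ]
tip mill [0.0002 0.043  0.1956]
```

>>> move_arm(
  commands=[
    [[0,0,0.002],[0,0,0],1],
    [[0,0,0.004],[0,0,0],1],
    [[0,0,0.006],[0,0,0],1],
    [[0,0,0.006],[0,0,0],1],
  ],
)

```text
time_s: 13.95
position: [0.5824, -0.0184, 0.215]
eef_rot: [0.384, -3.113, -0.006]
contact_force: [-1.2, 1.9, 6.0]
opening: 0.0002
gripper_force: 2.5
```

>>> move_arm(
  commands=[
    [[0,0,0.002],[0,0,0],1],
    [[0,0,0.003],[0,0,0],1],
    [[0,0,0.003],[0,0,0],1],
  ],
)

```text
time_s: 14.2
position: [0.5826, -0.0183, 0.2136]
eef_rot: [0.385, -3.114, -0.006]
contact_force: [-4.4, 4.7, 15.2]
opening: 0.0002
gripper_force: 7.7
```

```bash
python3 where.py
```

```text
[-4.4  4.7 15.2]
tip mill [0.0006 0.0439 0.1886]
```

>>> move_arm(
  commands=[
    [[0,0,0.002],[0,0,0],1],
    [[0,0,0.004],[0,0,0],1],
    [[0,0,0.004],[0,0,0],1],
    [[0,0,0.004],[0,0,0],1],
  ],
)

```text
time_s: 14.53
position: [0.5828, -0.0182, 0.2126]
eef_rot: [0.385, -3.116, -0.005]
contact_force: [-11.0, 5.5, 37.4]
opening: -0.0002
gripper_force: 18.4
```

```bash
python3 where.py
```

```text
[-11.    5.5  37.4]
tip mill [0.0008 0.0439 0.1876]
```

A hard stop at the expected height (187.6 mm). Retracting and checking numerically.

>>> move_arm(
  commands=[
    [[0,0,-0.006],[0,0,0],1],
    [[0,0,-0.02],[0,0,0],1],
    [[0,0,-0.055],[0,0,0],1],
    [[0.03,0,-0.085],[0,0,0],1],
    [[0.065,0,-0.11],[0,0,0],1],
    [[0.1,0,-0.13],[0,0,0],1],
    [[0.13,0,-0.13],[0,0,0],1],
    [[0.13,0,-0.13],[0,0,0],1],
  ],
)

```text
time_s: 15.2
position: [0.4523, -0.0517, 0.3393]
eef_rot: [0.383, -3.111, -0.002]
contact_force: [-0.5, 1.3, -0.7]
opening: -0.0
gripper_force: 0.0
```

```bash
python3 where.py; python3 - <<'E'
from lev import *
a=snap('side','side8');lev(a)
b=dict(np.load('pics/side7.npz'))
d=cv2.absdiff(cv2.GaussianBlur(a['pixels'],(3,3),0),cv2.GaussianBlur(b['pixels'],(3,3),0)).max(2)
v,u=np.nonzero(d[240:320,275:345]>35);print('changed px near strap/jar',len(u),(u.min()+275,u.max()+275,v.min()+240,v.max()+240) if len(u) else '')
g=cv2.cvtColor(a['pixels'],cv2.COLOR_RGB2GRAY)
for v in range(246,268,2):print(v,' '.join('%3d'%x for x in g[v,280:326:2]))
# jar shift: match lid/wall patch against the side3 view of the jar at home
E
```

```text
[-0.5  1.3 -0.7]
tip mill [-0.134   0.0429  0.3143]
n 70 centroid 297.9 257.9 slope 0.77 len 11.2 u 293.0 304.0 v 253.0 263.0
0 grip centre [301. 251.] slope 1.77
0.2 grip centre [299.5 252.8] slope 1.41
0.4 grip centre [298.5 255.3] slope 1.12
0.5 grip centre [298.2 256.7] slope 0.99
0.6 grip centre [298.  258.2] slope 0.86
changed px near strap/jar 501 (np.int64(275), np.int64(344), np.int64(250), np.int64(317))
246 171 172 175 175 175 175 173 175 169 170 173 171 169 170 172 171 170 175 169 171 172 170 172
248 174 174 172 102 112 145 177 174 172 172 172 170 172 171 172 173 169 171 174 169 172 169 169
250 168 120  70  76  76  59 133 142 171 175 171 176 171 173 171 173 173 171 171 173 169 170 171
252  75 150  68  70  73  34 149  89  55  88 172 173 172 173 173 171 173 174 172 170 169 168 174
254  73 115 143 114  80 137  99  16   3  25  62 126 174 173 171 170 171 172 172 172 173 172 172
256  62 104 137 137 140 154  47   2  14   9  21  52 126 175 171 172 171 172 170 174 170 171 171
258  66  88  86  89 103  57  49   9   1   7  12   7  52 170 170 171 170 172 168 170 170 174 171
260 148  87  86  89  57  61  61  55  18  13  12   7  21 166 174 173 171 169 172 173 173 173 170
262 148  84  76  81  64  54  62  61  59  19   9  58  60 111 177 171 174 173 171 171 172 172 172
264 147 148 138 124  71  59  59  60  65  62  30  59  64  57  96 177 118 139 172 173 172 170 170
266 149 150 154 102  62  56  56  57  58  63  63  61  63  62  58  70  56  55 109 177 171 173 171
```

The grip's centre is now where the model puts 0.60 rad. The strap's outline hasn't changed and the tool is clear, so I'm handing in.

```bash
python3 -c "
from plant import env
print(env.job_done())"
```

```text
the job is handed in; nothing more can be done
None
```

I pushed the jar home against the V-block, swung the strap to its stop and pressed the cam lever down to its stop, handing in at about 15 s of the 58 s limit. The first lever press slipped onto the grip's end and had to be repeated, and pad force was not measured directly; the hand-in returned no verdict.

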